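# Strip the wound coils and shuttle them to the test block

## Task

Slide the tray carriage fully home against its low plain loading stop. Leaving it there, slide every wound coil up off its spindle post and stand it upright in a pocket of its own in the tray, and do the same with the coil already standing on the worktop. Then slide the loaded carriage, without jerking it, fully home against the tall test block with the brass contacts, all coils still standing flat in their pockets, and leave the other things on the table alone.

Things in the scene. Friction and masses are not known exactly. Their poses are not given: they have to be found in the camera images.
- coil_a: wound coil: black former, copper winding between two flanges, round gripping collar on top. Body 62 mm dia., 26 mm high; collar 30 mm dia., 28 mm high above it (54 mm in all); bore 18 mm right through; 0.13 kg; all coils alike. Origin: centre of underside, z up the bore to the collar. Starts on a post of the stand; may be absent (2 or 3 of coils a to d are there).
- coil_b: wound coil: black former, copper winding between two flanges, round gripping collar on top. Body 62 mm dia., 26 mm high; collar 30 mm dia., 28 mm high above it (54 mm in all); bore 18 mm right through; 0.13 kg; all coils alike. Origin: centre of underside, z up the bore to the collar. Starts on a post of the stand; may be absent (2 or 3 of coils a to d are there).
- coil_c: wound coil: black former, copper winding between two flanges, round gripping collar on top. Body 62 mm dia., 26 mm high; collar 30 mm dia., 28 mm high above it (54 mm in all); bore 18 mm right through; 0.13 kg; all coils alike. Origin: centre of underside, z up the bore to the collar. Starts on a post of the stand; may be absent (2 or 3 of coils a to d are there).
- coil_d: wound coil: black former, copper winding between two flanges, round gripping collar on top. Body 62 mm dia., 26 mm high; collar 30 mm dia., 28 mm high above it (54 mm in all); bore 18 mm right through; 0.13 kg; all coils alike. Origin: centre of underside, z up the bore to the collar. Starts on a post of the stand; may be absent (2 or 3 of coils a to d are there).
- coil_e: wound coil: black former, copper winding between two flanges, round gripping collar on top. Body 62 mm dia., 26 mm high; collar 30 mm dia., 28 mm high above it (54 mm in all); bore 18 mm right through; 0.13 kg; all coils alike. Origin: centre of underside, z up the bore to the collar. Starts upright on the worktop just to the left of the stand.
- spindle_stand: fixed aluminium plate 142 x 142 x 12 mm with four upright steel posts, 12 mm dia., 58 mm high, at (+-37, +-37) mm from its centre. A coil on a post stands on the plate, its underside 12 mm above the worktop; the post's tip (70 mm above the worktop) pokes 4 mm out of the collar. Origin: centre of the plate's underside, z up.
- shuttle: fixed grey base plate 150 x 342 mm of the coil shuttle; the tray carriage slides along its y axis. At its -y end is the low plain loading stop (31 mm high), at its +y end the tall test block (61 mm high) with brass contacts. Origin: centre of the underside, z up.
- carriage (a joint): travel of the tray carriage (m) along the shuttle's +y: 0 at the loading stop, 0.150 at the test block; starts between; stays where left, friction about 2 N. A square tray 151 mm wide, 0.6 kg, with 2 x 2 open pockets 70 x 70 mm inside, floor 30 mm above the worktop, walls 12 mm high and 3.5 mm thick.
- carriage_handle (a point): centre of the top face of the carriage's handle, 84 mm above the worktop: an upright black bar at the middle of the carriage's -x side, 16 mm wide along the travel, 26 mm along x, rising 54 mm above the tray's floor; axes as the shuttle's.
- pocket_0 (a point): centre of the floor of the carriage's pocket at its -x, -y corner (in the shuttle's axes), 30 mm above the worktop; it moves with the carriage. Neighbouring pockets are 73.5 mm apart.
- pocket_1 (a point): centre of the floor of the carriage's pocket at its -x, +y corner (in the shuttle's axes), 30 mm above the worktop; it moves with the carriage. Neighbouring pockets are 73.5 mm apart.
- pocket_2 (a point): centre of the floor of the carriage's pocket at its +x, -y corner (in the shuttle's axes), 30 mm above the worktop; it moves with the carriage. Neighbouring pockets are 73.5 mm apart.
- pocket_3 (a point): centre of the floor of the carriage's pocket at its +x, +y corner (in the shuttle's axes), 30 mm above the worktop; it moves with the carriage. Neighbouring pockets are 73.5 mm apart.
- tape_roll: bystander: masking tape roll, 52 mm diameter, 18 mm high, lying in front of the stand; origin centre of underside. It is no coil.
- dosing_bottle: bystander: bottle with tall red cap, 36 mm diameter, 95 mm high, behind the shuttle; origin centre of underside.
- brush: bystander: slim brush with a black ball head, 91 x 19 x 19 mm, lying in front of the shuttle; origin centre of underside.
- glass_jar: bystander: lidded clear jar, 72 mm diameter, 61 mm high, near the front edge, between stand and shuttle; origin centre of underside.
Mind the look-alikes: they are no part of the job. What is shaped like the coil_b but red or turquoise is not meant.

How it is judged:
On the way, in this order (a step that is already met when the one before it is completed fails the run):
1. the carriage is home against the loading stop (value of joint carriage below 0.004 m), for 0.2 s.
2. every coil present stands flat in a pocket while the carriage is still at the loading stop ((distance between coil_a and pocket_0 below 0.01 m or distance between coil_a and pocket_1 below 0.01 m or distance between coil_a and pocket_2 below 0.01 m or distance between coil_a and pocket_3 below 0.01 m) and angle between each of coil_a, coil_b, coil_c, coil_d, coil_e's own z axis and vertical below 0.1 rad and (distance between coil_b and pocket_0 below 0.01 m or distance between coil_b and pocket_1 below 0.01 m or distance between coil_b and pocket_2 below 0.01 m or distance between coil_b and pocket_3 below 0.01 m) and (distance between coil_c and pocket_0 below 0.01 m or distance between coil_c and pocket_1 below 0.01 m or distance between coil_c and pocket_2 below 0.01 m or distance between coil_c and pocket_3 below 0.01 m) and (distance between coil_d and pocket_0 below 0.01 m or distance between coil_d and pocket_1 below 0.01 m or distance between coil_d and pocket_2 below 0.01 m or distance between coil_d and pocket_3 below 0.01 m) and (distance between coil_e and pocket_0 below 0.01 m or distance between coil_e and pocket_1 below 0.01 m or distance between coil_e and pocket_2 below 0.01 m or distance between coil_e and pocket_3 below 0.01 m) and value of joint carriage below 0.015 m), for 0.2 s.
3. the loaded carriage is home against the test block (value of joint carriage above 0.146 m), for 0.2 s.
At the end, for the whole second after the job is handed in: every coil present stands upright (within 0.1 rad) and at rest on the floor of a pocket (underside centre within 10 mm of the pocket's centre), and the carriage is within 4 mm of the test block (joint above 0.146) ((distance between coil_a and pocket_0 below 0.01 m or distance between coil_a and pocket_1 below 0.01 m or distance between coil_a and pocket_2 below 0.01 m or distance between coil_a and pocket_3 below 0.01 m) and angle between each of coil_a, coil_b, coil_c, coil_d, coil_e's own z axis and vertical below 0.1 rad and (distance between coil_b and pocket_0 below 0.01 m or distance between coil_b and pocket_1 below 0.01 m or distance between coil_b and pocket_2 below 0.01 m or distance between coil_b and pocket_3 below 0.01 m) and (distance between coil_c and pocket_0 below 0.01 m or distance between coil_c and pocket_1 below 0.01 m or distance between coil_c and pocket_2 below 0.01 m or distance between coil_c and pocket_3 below 0.01 m) and (distance between coil_d and pocket_0 below 0.01 m or distance between coil_d and pocket_1 below 0.01 m or distance between coil_d and pocket_2 below 0.01 m or distance between coil_d and pocket_3 below 0.01 m) and (distance between coil_e and pocket_0 below 0.01 m or distance between coil_e and pocket_1 below 0.01 m or distance between coil_e and pocket_2 below 0.01 m or distance between coil_e and pocket_3 below 0.01 m) and value of joint carriage above 0.146 m and linear speed of each of coil_a, coil_b, coil_c, coil_d, coil_e below 0.02 m/s); the robot touches nothing.
It fails at once if the carriage is jerked (faster than 0.35 m/s) (velocity of joint carriage above 0.35 m/s or velocity of joint carriage below -0.35 m/s).
It fails at once if a bystander (tape roll, dosing bottle, brush, jar) is moved more than 30 mm (distance of any of tape_roll, dosing_bottle, brush, glass_jar from where it was at the start of the episode above 0.03 m).
Of coil_a, coil_b, coil_c, coil_d only 2 to 3 are there at a start; the rules pass over those that are not, and their reading is None.
At some moment in a run one of coil_e may be knocked a few centimetres aside while the robot is not near it.
Once in a run the grip may slacken for a moment while it holds something.
It also fails if it takes over 200 s, if anything falls off the work surface, if the arm or the gripper's body presses on something with over 40 N, if the wrist force passes 120 N, or if a joint passes its speed limit or range.

## Robot

A 7-joint arm with a two-finger parallel gripper is mounted at the origin on a cart in front of the work surface, level with it; the furniture and walls round the work are solid. World frame = base frame: x ahead of the robot, y to its left, z up, the work surface at z = 0. Lengths are in m, angles in rad, forces in N, time in s.
With the tool pointing down it reaches from about 0.425 to 0.875 m from the base axis. Payload 4.7 kg.
Tool frame: the origin (TCP) lies midway between the tips of the shut fingers; the grasp point (between the pads) lies ctrl.grasp_offset behind it (ctrl.grasp_offset is the distance from the TCP to the grasp point, in m); z points along the fingers, y is the line along which they close (so a half turn about z gives the same grasp; the last joint's range is limited). The gripper opens to 87 mm and grips with 3 to 60 N. Pads are 19 mm wide; open, the fingers measure 117 mm over their backs; the gripper's body (75 mm by 190 mm) begins 51 mm behind the grasp point.
Start: joints at [1.162, 0.321, -0.07, 1.45, 0.023, 1.371, -0.057], TCP at [0.267, -0.593, 0.189] pointing down, gripper open.
Joint ranges: [-2.86, 2.86], [-0.3, 2.09], [-1.38, 1.24], [0.06, 2.45], [-1.56, 4.7], [0.09, 2.05], [-2.69, 2.69]. Speed limits (rad/s): [2.57, 2.57, 3.14, 3.14, 3.14, 3.14, 3.14].

## Interface

Orientations are given as a rotation vector (axis times angle).
In Python, from bench import ctrl gives the robot as it stands. The module is installed in compiled form; this text tells all that it offers.
- The arm moves only by the tool jog_arm, never from a script. Its argument "moves" is one flat list of numbers, 7 for each row, row after row: the shift along the tool's x, y, z in units of 30 cm (1.0 is 30 cm), then the turn, a rotation vector about the tool's x, y, z in units of 60 degrees (1.0 is 60 degrees), then the gripper's target within -1 to 1 (fully open at 1, half-way at 0, shut at -1). In form: [x, y, z, wx, wy, wz, fingers, x, y, z, wx, wy, wz, fingers, ...]. A call has exactly 8 rows; each row is the pose to reach, as a shift and turn from the pose commanded when the call began, along the tool's axes at that moment; what a row does not reach only later rows make up. A row lasts 1/8 s, in which the tool goes at most 62.5 mm and 10.7 degrees, less where a joint would pass 70% of its speed; a pose out of reach is approached as far as the arm can. A call with a number of a shift or a turn outside -1 to 1 is refused whole. A call with a gripper value outside its range is refused whole. The fingers move at their own pace and stop on an object; "newtons" is the grip in N (left out, the last holds). Time passes only in rows, so rows that repeat a pose let the fingers close, or fill a call up. It gives the time, the measured TCP pose, the force, the opening and the grip force at its end, in the units of the state.
- ctrl.get_state(): the state, without advancing time (a new reading comes with each control period).
- ctrl.get_image(name): name is "scene" or "top"; returns a dict with "pixels" (384x512x3 uint8, red, green, blue), "fx", "fy", "cx", "cy" (pixels), "xyz" and "rotation" of the camera in the world. Camera axes: x right, y up, looking along -z (the intrinsics and any distortion apply to the point x, -y, -z); pixel columns grow to the right and rows downward; lengths in m; the calibration is good to about 2 mm. A picture is of the moment at which its call begins. There is no depth.
- ctrl.close_job(): hands the job in; it is judged then, once.
The state is a dict: "time": time; "joint_positions": joint angles; "qd": joint speeds; "joint_torque": joint torques, N m; "position": TCP position; "tool_rot": TCP orientation; "ft_force": force on the tool from outside, world axes, zero at the start; "torque": the same for the moment, N m; "grip_width": opening from 0.0 (shut) to 1.0 (fully open); "grip_force": force on a finger pad.
Only numpy, scipy, OpenCV 4.12 (cv2) and the standard library are available. Lean on these libraries where they do the work, as an engineer would, in place of code of your own. Each camera call takes 0.05 s, during which the arm holds its last target. There are 200 camera calls.

## Working session

There is one attempt and no reset: what is moved stays moved. The work goes in short steps, Python scripts to look and compute and a tool call to move; the robot and the scene stay as the last step left them, time stands still between calls to the robot, and variables do not carry over. Pictures are saved under pics/ and viewed, at most 14 in all, crops included, and the job is handed in when it is done.

Besides the shell and the picture viewer there is one more tool, called as name(argument=value, ...), one argument or row to a line, values as JSON. jog_arm: Moves the arm, as the interface text tells. Its arguments: {"type":"object","properties":{"moves":{"type":"array"},"newtons":{"type":"number"}},"required":["moves"]}

```bash
mkdir -p pics; python3 - <<'E'
from bench import ctrl
import cv2
s=ctrl.get_state();print({k:(v if not hasattr(v,'round') else v) for k,v in s.items()},ctrl.grasp_offset)
for n in("scene","top"):
    d=ctrl.get_image(n);print(n,{k:v for k,v in d.items() if k!='pixels'})
    cv2.imwrite(f'pics/{n}0.png',cv2.resize(d['pixels'][:,:,::-1],(800,600),interpolation=cv2.INTER_CUBIC))
E
```

```text
{'time': 0.0, 'joint_positions': array([ 1.16207074,  0.32184239, -0.0700835 ,  1.45168934,  0.02260202,
        1.37078238, -0.05690669]), 'qd': array([ 0.00231209, -0.00170685,  0.00121514,  0.00037011, -0.0010269 ,
       -0.0027082 , -0.0005156 ]), 'joint_torque': array([ 4.92234194e-04, -4.91289997e+01, -4.03542425e-01, -3.12525916e+01,
       -6.38807681e-02,  4.39524197e-02,  1.84379073e-04]), 'position': array([ 0.26641518, -0.59221236,  0.18794178]), 'tool_rot': array([-3.06981252e+00, -6.58880366e-01,  7.90721397e-04]), 'ft_force': array([ 0.26787469, -0.3393034 ,  0.26831741]), 'torque': array([-0.01804287,  0.01007309, -0.01175293]), 'grip_force': 0.0, 'grip_width': 0.9987244899710893} 0.0187
scene {'fx': 381.99547082312887, 'fy': 381.99547082312887, 'cx': 260.9017650332337, 'cy': 192.64183187645833, 'xyz': array([1.07721103, 0.49198064, 1.15094573]), 'rotation': array([0.29539724, 0.69549312, 2.19681167])}
top {'fx': 454.36486331981513, 'fy': 454.36486331981513, 'cx': 262.7993859886344, 'cy': 190.32820494673595, 'xyz': array([0.32190369, 0.01328681, 1.36916576]), 'rotation': array([ 0.1323401 , -0.14780998, -1.56175023])}
```

View pics/top0.png

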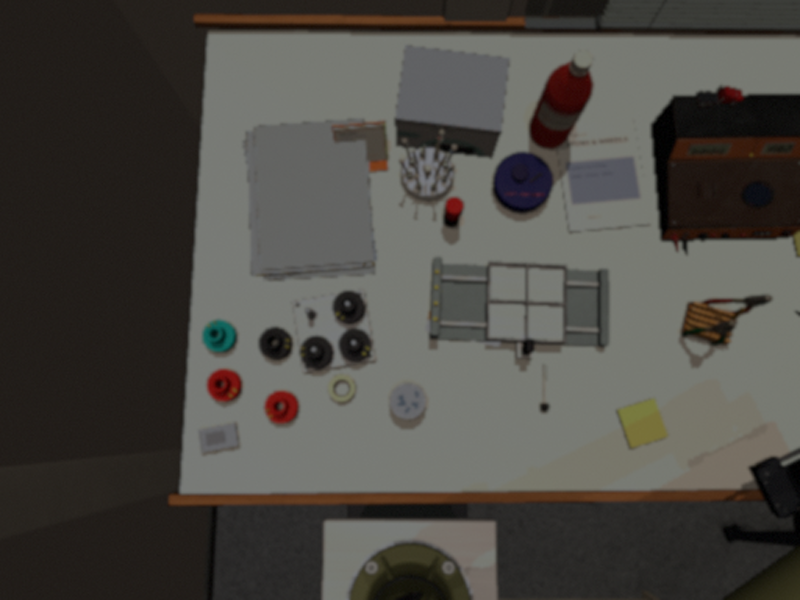

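View pics/scene0.png

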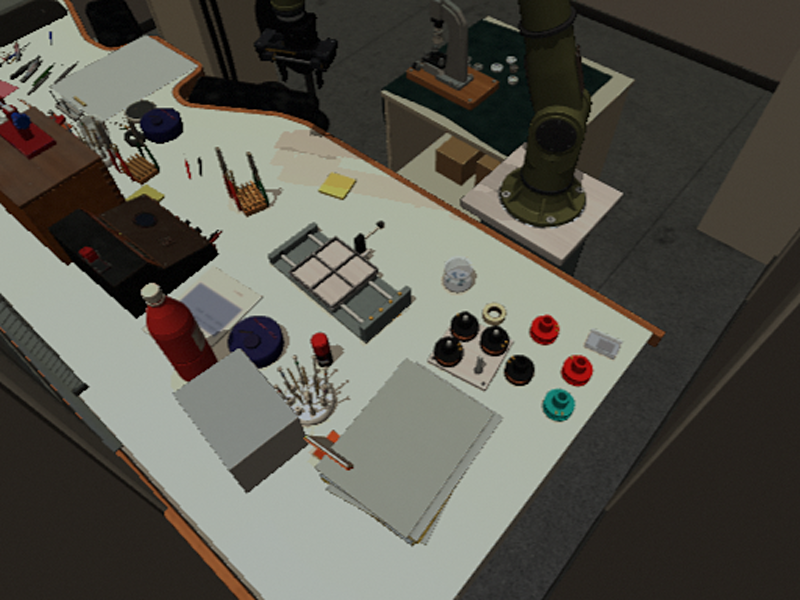

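The top view shows the stand at about (333,333) with coils at (349,307), (317,352) and (355,346). coil_e is at (276,343). The shuttle is centred near (520,303), with its brass contacts on the left (world +y), and the handle is at (527,347). Next I'll zoom in for finer pixel positions.

```bash
cat > h.py <<'E'
from bench import ctrl
import cv2, numpy as np
from scipy.spatial.transform import Rotation as R
def ray(d,u,v,z):
    M=R.from_rotvec(d['rotation']).as_matrix()
    r=M@np.array([(u-d['cx'])/d['fx'],-(v-d['cy'])/d['fy'],-1.])
    c=np.array(d['xyz']); return c+r*(z-c[2])/r[2]
def proj(d,p):
    q=R.from_rotvec(d['rotation']).as_matrix().T@(np.array(p)-d['xyz'])
    return np.array([d['cx']+d['fx']*q[0]/-q[2], d['cy']-d['fy']*q[1]/-q[2]])
def crop(d,x0,y0,w,h,s):
    return cv2.resize(d['pixels'][y0:y0+h,x0:x0+w,::-1],None,fx=s,fy=s,interpolation=cv2.INTER_CUBIC)
def bright(i): return np.clip(255*(i/255.)**0.6,0,255).astype('uint8')
E
python3 - <<'E'
from h import *
d=ctrl.get_image('top')
a=crop(d,155,180,90,64,8)[:, :720]   # stand
b=crop(d,270,160,128,75,6)
cv2.imwrite('pics/st.png',bright(a)); cv2.imwrite('pics/sh.png',bright(b))
E
```

```text
(no output)
```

View pics/st.png

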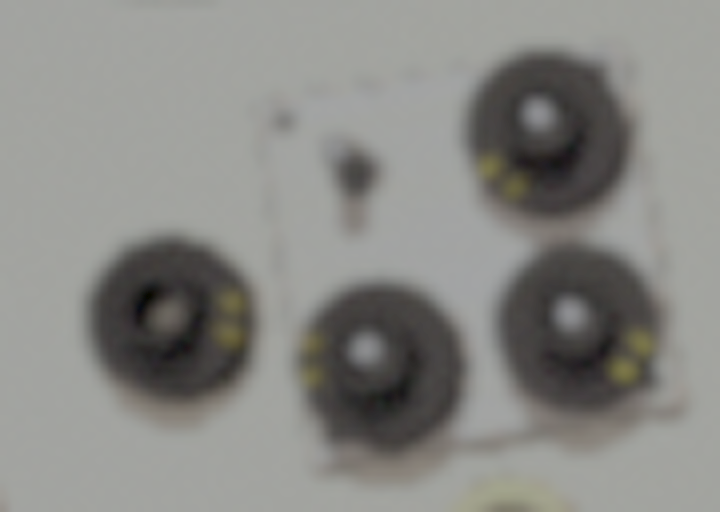

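View pics/sh.png

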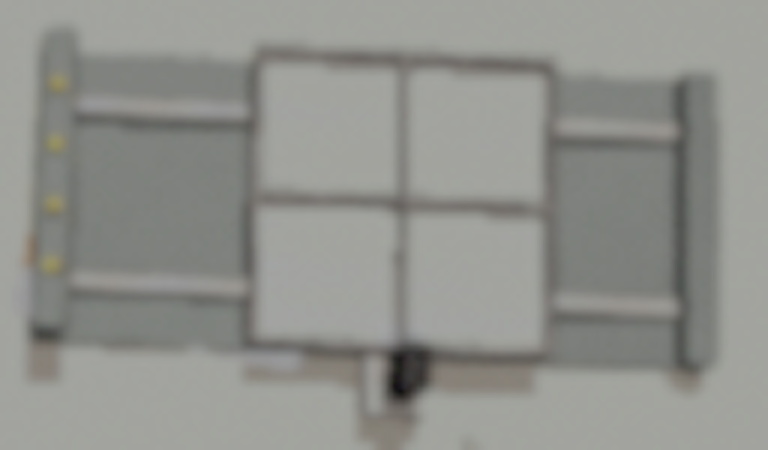

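Stand crop: post tips are at (540,110), (367,348) and (572,313), and coil_e's body is centred at (172,318). Shuttle crop: the tray's top corners are (255,47), (552,66), (548,355) and (245,342), and the handle is near (408,372).

```bash
python3 - <<'E'
from h import *
np.set_printoptions(precision=4,suppress=True)
d=ctrl.get_image('top')
S=lambda x,y:(155+(x+.5)/8-.5,180+(y+.5)/8-.5)
T=lambda x,y:(270+(x+.5)/6-.5,160+(y+.5)/6-.5)
for n,t,f in(("p1",(540,110),(548,133)),("p2",(367,348),(383,367)),("p3",(572,313),(580,327))):
    print(n,ray(d,*S(*t),.07)[:2],ray(d,*S(*f),.038)[:2])
print('e',ray(d,*S(168,315),.054)[:2],ray(d,*S(172,318),.026)[:2])
c=np.array([ray(d,*T(*p),.042)[:2] for p in((255,47),(552,66),(548,355),(245,342))])
print(c,c.mean(0),ray(d,*T(402,203),.042)[:2])
print([np.linalg.norm(c[i]-c[i-1]) for i in range(4)])
y=(c[0]+c[3]-c[1]-c[2]);x=c[0]+c[1]-c[2]-c[3]
print('yaw',np.arctan2(y[1],y[0])-np.pi/2,np.arctan2(x[1],x[0]))
# stop faces top: load stop z=.031, test z=.061
print('load edge',[ray(d,*T(*p),.031)[:2] for p in((686,80),(681,362))],'test edge',[ray(d,*T(*p),.061)[:2] for p in((76,40),(70,335))])
for p in((408,357),(400,385)):print('handle',ray(d,*T(*p),.084)[:2])
for n,p in(('tape',(342,389)),('jar',(407,401)),('brush',(544,388))): print(n,ray(d,p[0]*.64-.2,p[1]*.64-.2,.02))
print(R.from_rotvec(ctrl.get_state()['tool_rot']).as_matrix())
E
```

```text
p1 [0.5469 0.119 ] [0.5438 0.1184]
p2 [0.4601 0.1792] [0.4565 0.1772]
p3 [0.473 0.106] [0.4716 0.1053]
e [0.4735 0.2536] [0.4756 0.2572]
[[ 0.632  -0.1469]
 [ 0.6232 -0.2954]
 [ 0.478  -0.2883]
 [ 0.4837 -0.1397]] [ 0.5542 -0.2176] [ 0.5533 -0.2185]
[np.float64(0.1484923900508011), np.float64(0.14871070311394477), np.float64(0.1453282423439719), np.float64(0.14873055380875602)]
yaw -0.048921437792748934 -0.04866556639897329
load edge [array([ 0.6188, -0.3654]), array([ 0.4761, -0.3566])] test edge [array([ 0.6306, -0.0564]), array([ 0.4844, -0.053 ])]
handle [ 0.4718 -0.2122]
handle [ 0.4584 -0.208 ]
tape [0.3897 0.1298 0.02  ]
jar [0.3678 0.0071 0.02  ]
brush [ 0.3932 -0.2519  0.02  ]
[[ 0.9119  0.4103 -0.0005]
 [ 0.4103 -0.9119  0.001 ]
 [-0.0001 -0.0011 -1.    ]]
```

jog_arm(
  moves=[0.15,-0.12,0,0,0,0.11,0.2,0.3,-0.24,0,0,0,0.22,0.2,0.45,-0.36,0,0,0,0.33,0.2,0.6,-0.48,0,0,0,0.447,0.2,0.75,-0.6,0,0,0,0.447,0.2,0.9,-0.72,0,0,0,0.447,0.2,1.0,-0.8,0,0,0,0.447,0.2,1.0,-0.8,0,0,0,0.447,0.2],
  newtons=20,
)

```text
time: 1.2
position: [0.4436, -0.247, 0.1892]
tool_rot: [-3.14, 0.06, -0.001]
ft_force: [0.4, -0.4, -0.1]
grip_width: 0.601
grip_force: 0.0
```

```bash
cat >> h.py <<'E'
def to(x,y,z,yaw=None):
    """units of jog for going to world TCP x,y,z with tool x at yaw"""
    s=ctrl.get_state();q=R.from_rotvec(s['tool_rot']);M=q.as_matrix()
    t=M.T@(np.array([x,y,z])-s['position'])/.3
    yaw=np.arctan2(M[1,0],M[0,0]) if yaw is None else yaw
    D=R.from_matrix(np.array([[np.cos(yaw),np.sin(yaw),0],[np.sin(yaw),-np.cos(yaw),0],[0,0,-1]]))
    w=(q.inv()*D).as_rotvec()/1.0472
    print('t',s['time'].__round__(2),'pos',s['position'].round(4),'yaw',round(float(np.arctan2(M[1,0],M[0,0])),4),'F',s['ft_force'].round(1),'w',round(s['grip_width'],3),'gf',round(s['grip_force'],1))
    print('shift',t.round(3),'turn',w.round(3))
E
python3 -c "
from h import *
to(.465,-.212,.15,-.045)"
```

```text
t 1.2 pos [ 0.4436 -0.247   0.1892] yaw -0.0382 F [ 0.4 -0.4 -0.1] w 0.601 gf 0.0
shift [ 0.067 -0.119  0.131] turn [-0.001 -0.001  0.007]
```

jog_arm(
  moves=[0.067,-0.119,0.08,0,0,0.007,0.2,0.067,-0.119,0.2,0,0,0.007,0.2,0.067,-0.119,0.32,0,0,0.007,0.2,0.067,-0.119,0.42,0,0,0.007,0.2,0.067,-0.119,0.457,0,0,0.007,0.2,0.067,-0.119,0.457,0,0,0.007,-1,0.067,-0.119,0.457,0,0,0.007,-1,0.067,-0.119,0.457,0,0,0.007,-1],
  newtons=20,
)

```text
time: 2.2
position: [0.4644, -0.2166, 0.0532]
tool_rot: [3.139, -0.083, 0.003]
ft_force: [-0.1, -0.6, -0.5]
grip_width: 0.342
grip_force: 0.0
```

```bash
python3 -c "
from h import *
to(.4616,-.284,.052,-.045)"
```

```text
t 2.2 pos [ 0.4644 -0.2166  0.0532] yaw -0.0528 F [-0.1 -0.6 -0.5] w 0.342 gf 0.0
shift [0.003 0.225 0.004] turn [ 0.001 -0.002 -0.007]
```

jog_arm(
  moves=[0,0,0,0,0,0,-1,0,0,0,0,0,0,-1,0,0,0,0,0,0,-1,0,0.02,0,0,0,0,-1,0,0.05,0,0,0,0,-1,0,0.09,0,0,0,0,-1,0,0.13,0,0,0,0,-1,0,0.17,0,0,0,0,-1],
  newtons=20,
)

```text
time: 3.2
position: [0.4607, -0.2682, 0.0519]
tool_rot: [3.14, -0.084, 0.0]
ft_force: [-0.1, 0.0, 0.5]
grip_width: 0.006
grip_force: 0.0
```

```bash
python3 -c "
from h import *
to(.4616,-.284,.052,-.045)"
```

```text
t 3.2 pos [ 0.4607 -0.2682  0.0519] yaw -0.0532 F [-0.1  0.   0.5] w 0.006 gf 0.0
shift [ 0.006  0.052 -0.   ] turn [ 0.    -0.    -0.008]
```

```bash
python3 - <<'E'
from h import *
a=ctrl.get_image('top');b=ctrl.get_image('scene')
A=crop(a,275,160,110,90,5);B=crop(b,160,130,110,90,5)
cv2.imwrite('pics/c1.png',bright(np.vstack([A,B])[:, :])[:900]) 
cv2.imwrite('pics/c1.png',cv2.resize(bright(np.hstack([A,B])),(800,328)))
E
```

```text
(no output)
```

View pics/c1.png

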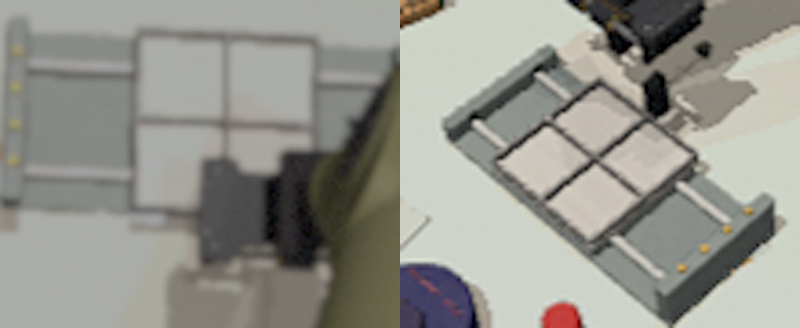

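The carriage hasn't moved. In the top view the gripper sits right of the handle, and in the scene view it's up-left of it. I'll check the handle and gripper positions by projecting them into the scene camera.

```bash
python3 - <<'E'
from h import *
b=ctrl.get_image('scene')
C=lambda x,y:(160+(x-400)/800*220-.5, 130+y/800*220-.5)
for n,p,z in(('handle top',(655,76),.084),('handle bot',(658,115),.03),('traycorner+x+y',(587,243),.042),('-x+y',(697,160),.042),('-x-y',(600,83),.042),('+x-y',(497,160),.042),('fingertip',(618,56),.052)): print(n,ray(b,*C(*p),z).round(4))
p=ctrl.get_state()['position']
q=proj(b,p); print('tcp',(q[0]+.5-160)/220*800+400,(q[1]+.5-130)/220*800)
E
```

```text
handle top [ 0.4625 -0.2183  0.084 ]
handle bot [ 0.4682 -0.2148  0.03  ]
traycorner+x+y [ 0.635  -0.1494  0.042 ]
-x+y [ 0.4917 -0.1368  0.042 ]
-x-y [ 0.4827 -0.2838  0.042 ]
+x-y [ 0.6225 -0.2911  0.042 ]
fingertip [ 0.4492 -0.2888  0.052 ]
tcp 624.5963215728937 72.00076558731841
```

```bash
python3 - <<'E'
from h import *
b=ctrl.get_image('scene');a=ctrl.get_image('top')
B=crop(b,195,105,65,60,6);A=crop(a,305,190,65,60,6)
for I,d,x0,y0 in((B,b,195,105),(A,a,305,190)):
    q=proj(d,ctrl.get_state()['position']); cv2.circle(I,(int((q[0]-x0+.5)*6),int((q[1]-y0+.5)*6)),3,(0,0,255),-1)
cv2.imwrite('pics/c2.png',bright(np.hstack([B,A])))
print(ctrl.get_state())
E
```

```text
{'time': 3.45, 'joint_positions': array([ 0.75324853,  0.20214544, -0.30625471,  1.8947249 ,  0.06925804,
        1.05523142, -1.20461857]), 'qd': array([-0.00694325, -0.00229445, -0.00586499,  0.00500395,  0.0016375 ,
       -0.00200229, -0.00131464]), 'joint_torque': array([ 3.95103134e-01, -3.78211856e+01, -1.29936732e+00, -2.79005063e+01,
        6.16606980e-03, -6.59940136e-02,  2.06466073e-03]), 'position': array([ 0.46082456, -0.26664715,  0.05183989]), 'tool_rot': array([-3.14008864e+00,  8.24053459e-02,  2.32226237e-04]), 'ft_force': array([-0.86128561,  0.12350974, -0.33756468]), 'torque': array([0.0516188 , 0.0272332 , 0.01413056]), 'grip_force': 0.0, 'grip_width': 0.00635802290180249}
```

View pics/c2.png

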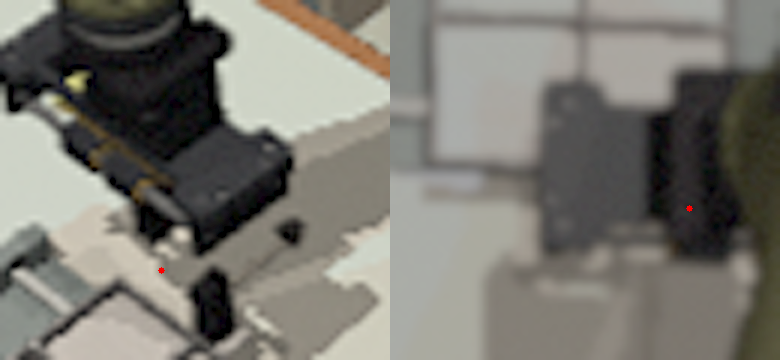

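```bash
python3 - <<'E'
from h import *
b=ctrl.get_image('scene');s=ctrl.get_state();M=R.from_rotvec(s['tool_rot']).as_matrix()
B=bright(crop(b,185,95,90,80,8))
P=lambda p:tuple(int(v) for v in (proj(b,p)-[184.5,94.5])*8)
W=lambda x,y,z:s['position']+M@np.array([x,y,z])
box=[P(W(x,y,-.0697)) for x,y in((-.0375,-.095),(.0375,-.095),(.0375,.095),(-.0375,.095))]
cv2.polylines(B,[np.array(box)],True,(0,0,255),1)
cv2.line(B,P(W(0,0,0)),P(W(0,0,-.0697)),(0,255,0),1)
h=np.array([.465,-.213,0]);e=R.from_euler('z',-.049).as_matrix()
cv2.polylines(B,[np.array([P(h+[0,0,.084]+e@[x,y,0]) for x,y in((-.013,-.008),(.013,-.008),(.013,.008),(-.013,.008))])],True,(255,0,0),1)
cv2.imwrite('pics/c3.png',B)
E
```

```text
(no output)
```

View pics/c3.png

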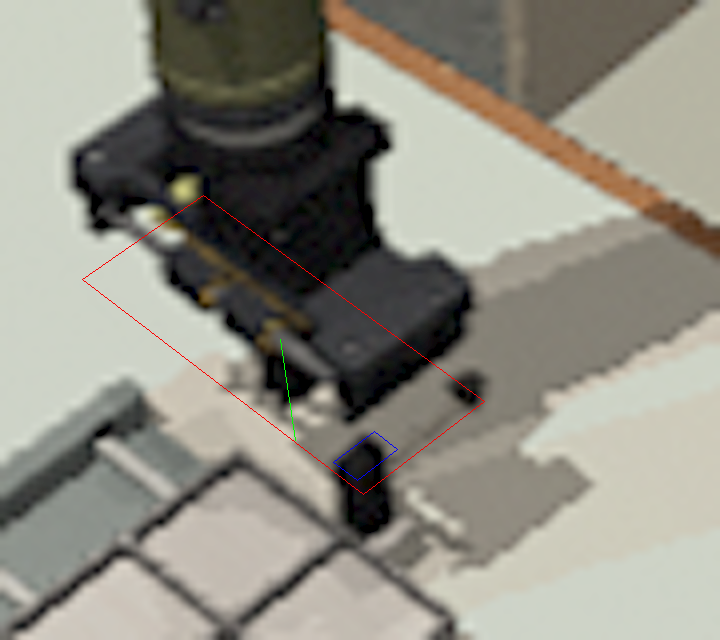

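The overlay shows the real gripper about 10 px above where the pose reading puts it, so the fingers may be higher than reported. I'll move over clear table, open the fingers, and check the tip position in both cameras.

jog_arm(
  moves=[0,0.3,0,0,0,0,-1,0,0.4,0,0,0,0,-1,0,0.5,0,0,0,0,-1,0,0.5,0,0,0,0,-1,0,0.5,0,0,0,0,-1,0,0.5,0,0,0,0,-1,0,0.5,0,0,0,0,-1,0,0.5,0,0,0,0,-1],
)

```text
time: 4.5
position: [0.4532, -0.4163, 0.0521]
tool_rot: [3.14, -0.081, 0.0]
ft_force: [0.1, -0.8, -0.4]
grip_width: 0.009
grip_force: 0.0
```

```bash
python3 - <<'E'
from h import *
s=ctrl.get_state();M=R.from_rotvec(s['tool_rot']).as_matrix();print(s['position'],s['ft_force'])
W=lambda x,y,z:s['position']+M@np.array([x,y,z])
out=[]
for n in('scene','top'):
    b=ctrl.get_image(n);o=proj(b,s['position']).astype(int)-[25,35]
    I=bright(crop(b,o[0],o[1],50,60,8))
    P=lambda p:tuple(int(v) for v in (proj(b,p)-o+.5)*8)
    cv2.line(I,P(W(0,0,0)),P(W(0,0,-.0697)),(0,255,0),1); print(n,o,P(W(0,0,0)))
    out.append(I)
cv2.imwrite('pics/c4.png',np.hstack(out))
E
```

```text
[ 0.45316643 -0.41630903  0.05214709] [ 0.09027231 -0.75069809 -0.35953947]
scene [170  94] (210, 290)
top [380 192] (210, 284)
```

View pics/c4.png

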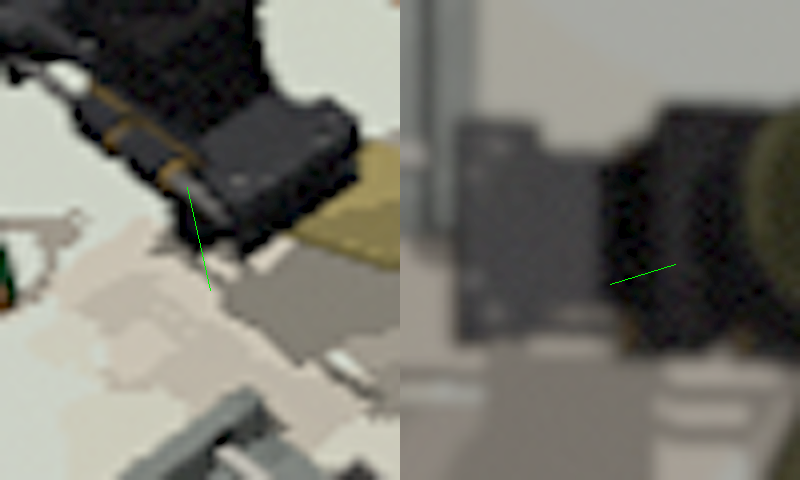

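jog_arm(
  moves=[0,-0.05,0.05,0,0,0,-1,0,-0.05,0.1,0,0,0,-1,0,-0.05,0.14,0,0,0,-1,0,-0.05,0.153,0,0,0,-1,0,-0.05,0.163,0,0,0,-1,0,-0.05,0.163,0,0,0,-1,0,-0.05,0.163,0,0,0,-1,0,-0.05,0.163,0,0,0,-1],
)

```text
time: 5.6
position: [0.4539, -0.4021, 0.0035]
tool_rot: [3.14, -0.083, 0.001]
ft_force: [-0.9, -0.7, -0.8]
grip_width: 0.005
grip_force: 0.0
```

jog_arm(
  moves=[0,0,0.004,0,0,0,-1,0,0,0.008,0,0,0,-1,0,0,0.012,0,0,0,-1,0,0,0.016,0,0,0,-1,0,0,0.02,0,0,0,-1,0,0,0.024,0,0,0,-1,0,0,0.028,0,0,0,-1,0,0,0.028,0,0,0,-1],
)

```text
time: 6.6
position: [0.4536, -0.4017, -0.0055]
tool_rot: [-3.14, 0.083, 0.0]
ft_force: [-0.1, 0.7, 0.7]
grip_width: 0.002
grip_force: 0.0
```

jog_arm(
  moves=[0,0,0.006,0,0,0,-1,0,0,0.012,0,0,0,-1,0,0,0.018,0,0,0,-1,0,0,0.024,0,0,0,-1,0,0,0.03,0,0,0,-1,0,0,0.035,0,0,0,-1,0,0,0.04,0,0,0,-1,0,0,0.04,0,0,0,-1],
)

```text
time: 7.6
position: [0.4536, -0.4018, -0.0175]
tool_rot: [-3.14, 0.083, 0.0]
ft_force: [-0.3, 0.8, -0.0]
grip_width: 0.007
grip_force: 0.0
```

jog_arm(
  moves=[0,0,0.005,0,0,0,-1,0,0,0.01,0,0,0,-1,0,0,0.015,0,0,0,-1,0,0,0.02,0,0,0,-1,0,0,0.025,0,0,0,-1,0,0,0.03,0,0,0,-1,0,0,0.033,0,0,0,-1,0,0,0.033,0,0,0,-1],
)

```text
time: 8.6
position: [0.4536, -0.4018, -0.0273]
tool_rot: [3.14, -0.083, -0.0]
ft_force: [-0.3, 0.3, 0.9]
grip_width: 0.006
grip_force: 0.0
```

```bash
python3 - <<'E'
from h import *
s=ctrl.get_state();M=R.from_rotvec(s['tool_rot']).as_matrix();print(s['position'],s['ft_force'])
W=lambda x,y,z:s['position']+[0,0,.03]+M@np.array([x,y,z])
out=[]
for n in('scene','top'):
    b=ctrl.get_image(n);o=proj(b,s['position']).astype(int)-[25,35]
    I=bright(crop(b,o[0],o[1],50,60,8))
    P=lambda p:tuple(int(v) for v in (proj(b,p)-o+.5)*8)
    cv2.line(I,P(W(0,0,0)),P(W(0,0,-.0697)),(0,255,0),1); print(n,o,P(W(0,0,0)))
    out.append(I)
cv2.imwrite('pics/c5.png',np.hstack(out))
E
```

```text
[ 0.45363172 -0.40184954 -0.02731565] [-0.29553544  0.32659955  0.87266461]
scene [176 110] (196, 245)
top [367 194] (234, 279)
```

View pics/c5.png

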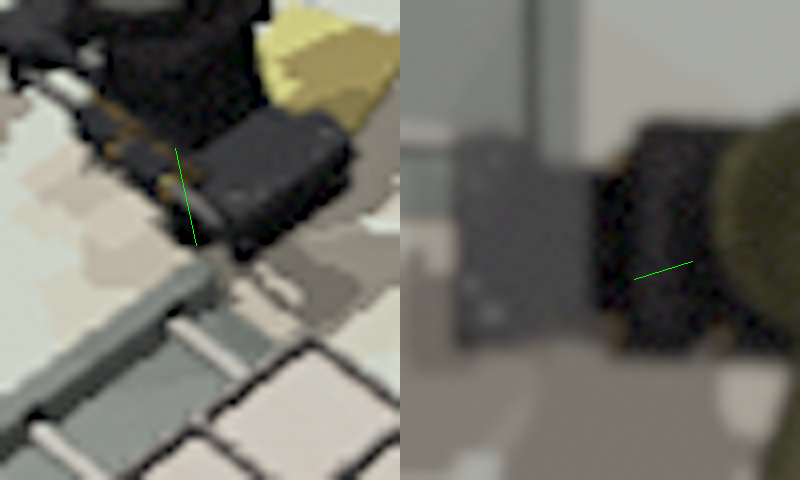

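jog_arm(
  moves=[0,0,0.004,0,0,0,-1,0,0,0.008,0,0,0,-1,0,0,0.012,0,0,0,-1,0,0,0.016,0,0,0,-1,0,0,0.02,0,0,0,-1,0,0,0.02,0,0,0,-1,0,0,0.02,0,0,0,-1,0,0,0.02,0,0,0,-1],
)

```text
time: 9.7
position: [0.4537, -0.4019, -0.033]
tool_rot: [3.14, -0.083, 0.0]
ft_force: [-0.6, 0.4, 3.0]
grip_width: 0.01
grip_force: 1.6
```

jog_arm(
  moves=[0,0,0.002,0,0,0,-1,0,0,0.004,0,0,0,-1,0,0,0.006,0,0,0,-1,0,0,0.006,0,0,0,-1,0,0,0.006,0,0,0,-1,0,0,0.006,0,0,0,-1,0,0,0.006,0,0,0,-1,0,0,0.006,0,0,0,-1],
)

```text
time: 10.7
position: [0.4537, -0.4019, -0.0331]
tool_rot: [3.14, -0.083, -0.0]
ft_force: [-5.2, 2.9, 14.5]
grip_width: 0.007
grip_force: 7.0
```

jog_arm(
  moves=[0,0,-0.1,0,0,0,-1,0,0,-0.2,0,0,0,-1,0,0,-0.35,0,0,0,0.2,0,0,-0.46,0,0,0,0.2,0.01,-0.15,-0.46,0,0,0,0.2,0.01,-0.32,-0.46,0,0,0,0.2,0.01,-0.5,-0.46,0,0,0,0.2,0.01,-0.5,-0.46,0,0,0,0.2],
)

```text
time: 11.7
position: [0.4657, -0.247, 0.1029]
tool_rot: [-3.14, 0.07, -0.001]
ft_force: [-0.4, 0.5, 0.5]
grip_width: 0.567
grip_force: 0.0
```

```bash
python3 - <<'E'
from h import *
to(.465,-.213,.017,-.047)
E
```

```text
t 11.7 pos [ 0.4657 -0.247   0.1029] yaw -0.0447 F [-0.4  0.5  0.5] w 0.567 gf 0.0
shift [-0.008 -0.113  0.287] turn [-0.001 -0.     0.002]
```

jog_arm(
  moves=[-0.003,-0.122,0,0,0,0,0.2,-0.003,-0.122,0.08,0,0,0,0.2,-0.003,-0.122,0.16,0,0,0,0.2,-0.003,-0.122,0.24,0,0,0,0.2,-0.003,-0.122,0.287,0,0,0,-1,-0.003,-0.122,0.287,0,0,0,-1,-0.003,-0.122,0.287,0,0,0,-1,-0.003,-0.122,0.287,0,0,0,-1],
)

```text
time: 12.7
position: [0.4664, -0.216, 0.0178]
tool_rot: [3.14, -0.083, 0.003]
ft_force: [0.2, -1.0, -0.5]
grip_width: 0.232
grip_force: 0.0
```

jog_arm(
  moves=[0,0,0,0,0,0,-1,0,0,0,0,0,0,-1,0,0,0,0,0,0,-1,0,0,0,0,0,0,-1,0,0,0,0,0,0,-1,0,0,0,0,0,0,-1,0,0,0,0,0,0,-1,0,0,0,0,0,0,-1],
)

```text
time: 13.7
position: [0.4664, -0.2163, 0.0178]
tool_rot: [3.139, -0.082, 0.002]
ft_force: [0.3, -1.1, 5.2]
grip_width: 0.181
grip_force: 20.0
```

jog_arm(
  moves=[0,0.01,0,0,0,0,-1,0,0.04,0,0,0,0,-1,0,0.08,0,0,0,0,-1,0,0.12,0,0,0,0,-1,0,0.16,0,0,0,0,-1,0,0.19,0,0,0,0,-1,0,0.21,0,0,0,0,-1,0,0.21,0,0,0,0,-1],
)

```text
time: 14.7
position: [0.4638, -0.2789, 0.0178]
tool_rot: [3.14, -0.082, 0.004]
ft_force: [1.5, -0.6, 4.2]
grip_width: 0.187
grip_force: 20.0
```

jog_arm(
  moves=[0,0.004,0,0,0,0,-1,0,0.008,0,0,0,0,-1,0,0.012,0,0,0,0,-1,0,0.016,0,0,0,0,-1,0,0.02,0,0,0,0,-1,0,0.024,0,0,0,0,-1,0,0.028,0,0,0,0,-1,0,0.028,0,0,0,0,-1],
)

```text
time: 15.7
position: [0.4637, -0.2802, 0.0177]
tool_rot: [-3.133, 0.077, -0.0]
ft_force: [-0.2, 13.0, 13.4]
grip_width: 0.185
grip_force: 20.0
```

jog_arm(
  moves=[0,-0.02,0,0,0,0,-1,0,-0.02,0,0,0,0,0.1,0,-0.02,0,0,0,0,0.2,0,-0.02,0,0,0,0,0.2,0,-0.02,-0.1,0,0,0,0.2,0,-0.02,-0.25,0,0,0,0.2,0,-0.02,-0.4,0,0,0,0.2,0,-0.02,-0.4,0,0,0,0.2],
)

```text
time: 16.7
position: [0.4645, -0.2825, 0.1408]
tool_rot: [3.136, -0.084, 0.01]
ft_force: [0.3, 0.4, 0.3]
grip_width: 0.597
grip_force: 0.0
```

jog_arm(
  moves=[0.05,-0.12,0,0,0,0,0.2,0.1,-0.28,0,0,0,0,0.2,0.15,-0.44,0,0,0,0,0.2,0.2,-0.6,0,0,0,0,0.2,0.2,-0.76,0,0,0,0,0.2,0.2,-0.9,0,0,0,0,0.2,0.2,-0.95,0,0,0,0,0.2,0.2,-0.95,0,0,0,0,0.2],
)

```text
time: 17.7
position: [0.5366, 0.0006, 0.136]
tool_rot: [3.14, -0.081, -0.002]
ft_force: [0.5, -1.5, -1.3]
grip_width: 0.602
grip_force: 0.0
```

```bash
python3 - <<'E'
from h import *
to(.545,.1187,.008,-.045)
E
```

```text
t 17.7 pos [0.5366 0.0006 0.136 ] yaw -0.0513 F [ 0.5 -1.5 -1.3] w 0.602 gf 0.0
shift [ 0.008 -0.395  0.427] turn [ 0.     0.001 -0.006]
```

jog_arm(
  moves=[0.008,-0.13,0,0,0,0,0.2,0.008,-0.28,0,0,0,0,0.2,0.008,-0.395,0,0,0,0,0.2,0.008,-0.395,0,0,0,0,0.2,0.008,-0.395,0.07,0,0,0,0.2,0.008,-0.395,0.14,0,0,0,0.2,0.008,-0.395,0.18,0,0,0,0.2,0.008,-0.395,0.18,0,0,0,0.2],
)

```text
time: 18.7
position: [0.5453, 0.1167, 0.0818]
tool_rot: [3.139, -0.086, -0.003]
ft_force: [0.7, -0.1, -0.1]
grip_width: 0.601
grip_force: 0.0
```

```bash
python3 - <<'E'
from h import *
to(.545,.1187,.008,-.045)
E
```

```text
t 18.7 pos [0.5453 0.1167 0.0818] yaw -0.055 F [ 0.7 -0.1 -0.1] w 0.601 gf 0.0
shift [-0.001 -0.007  0.246] turn [ 0.001  0.002 -0.01 ]
```

Descend slowly and close.

jog_arm(
  moves=[0,-0.007,0.06,0,0,-0.01,0.2,0,-0.007,0.12,0,0,-0.01,0.2,0,-0.007,0.18,0,0,-0.01,0.2,0,-0.007,0.22,0,0,-0.01,0.2,0,-0.007,0.24,0,0,-0.01,0.2,0,-0.007,0.244,0,0,-0.01,0.2,0,-0.007,0.244,0,0,-0.01,-1,0,-0.007,0.244,0,0,-0.01,-1],
  newtons=30,
)

```text
time: 19.7
position: [0.5463, 0.121, 0.0102]
tool_rot: [-3.141, 0.066, -0.002]
ft_force: [-0.2, -0.4, 0.1]
grip_width: 0.453
grip_force: 0.0
```

jog_arm(
  moves=[0,0,0,0,0,0,-1,0,0,0,0,0,0,-1,0,0,0,0,0,0,-1,0,0,0,0,0,0,-1,0,0,0,0,0,0,-1,0,0,0,0,0,0,-1,0,0,-0.01,0,0,0,-1,0,0,-0.02,0,0,0,-1],
)

```text
time: 20.7
position: [0.5452, 0.1211, 0.0152]
tool_rot: [-3.141, 0.066, 0.002]
ft_force: [0.0, 0.1, -1.6]
grip_width: 0.333
grip_force: 30.0
```

jog_arm(
  moves=[0,0,-0.04,0,0,0,-1,0,0,-0.08,0,0,0,-1,0,0,-0.13,0,0,0,-1,0,0,-0.18,0,0,0,-1,0,0,-0.23,0,0,0,-1,0,0,-0.28,0,0,0,-1,0,0,-0.33,0,0,0,-1,0,0,-0.35,0,0,0,-1],
)

```text
time: 21.7
position: [0.5464, 0.121, 0.122]
tool_rot: [-3.141, 0.066, -0.003]
ft_force: [0.1, 0.5, -0.3]
grip_width: 0.337
grip_force: 30.0
```

```bash
python3 - <<'E'
from h import *
to(.5904,-.248,.110,-.045)
E
```

```text
t 21.7 pos [0.5464 0.121  0.122 ] yaw -0.0422 F [ 0.1  0.5 -0.3] w 0.337 gf 30.0
shift [0.198 1.223 0.04 ] turn [-0.    -0.002  0.003]
```

jog_arm(
  moves=[0,0.08,0,0,0,0,-1,0.03,0.2,0,0,0,0,-1,0.06,0.34,0,0,0,0,-1,0.1,0.48,0,0,0,0,-1,0.14,0.62,0,0,0,0,-1,0.18,0.76,0,0,0,0,-1,0.198,0.9,0,0,0,0,-1,0.198,1.0,0,0,0,0,-1],
)

```text
time: 22.7
position: [0.5921, -0.1839, 0.1201]
tool_rot: [3.141, -0.069, -0.002]
ft_force: [0.1, -0.3, -2.0]
grip_width: 0.335
grip_force: 30.0
```

jog_arm(
  moves=[0,0.08,0,0,0,0,-1,0,0.15,0,0,0,0,-1,0,0.2,0,0,0,0,-1,0,0.223,0,0,0,0,-1,0,0.223,0.05,0,0,0,-1,0,0.223,0.1,0,0,0,-1,0,0.223,0.12,0,0,0,-1,0,0.223,0.12,0,0,0,-1],
)

```text
time: 23.7
position: [0.5892, -0.2474, 0.0837]
tool_rot: [-3.14, 0.065, 0.002]
ft_force: [1.2, 0.4, -0.7]
grip_width: 0.333
grip_force: 30.0
```

```bash
python3 - <<'E'
from h import *
to(.5904,-.248,.03,-.045)
s=ctrl.get_state()['position']
b=ctrl.get_image('scene');t=ctrl.get_image('top')
B=bright(crop(b,150,120,90,75,5));A=bright(crop(t,310,155,70,75,5))
cv2.imwrite('pics/c6.png',np.hstack([B,A]))
E
```

```text
t 23.7 pos [ 0.5892 -0.2474  0.0837] yaw -0.0413 F [ 1.2  0.4 -0.7] w 0.333 gf 30.0
shift [0.004 0.002 0.179] turn [-0.001  0.001  0.004]
```

View pics/c6.png

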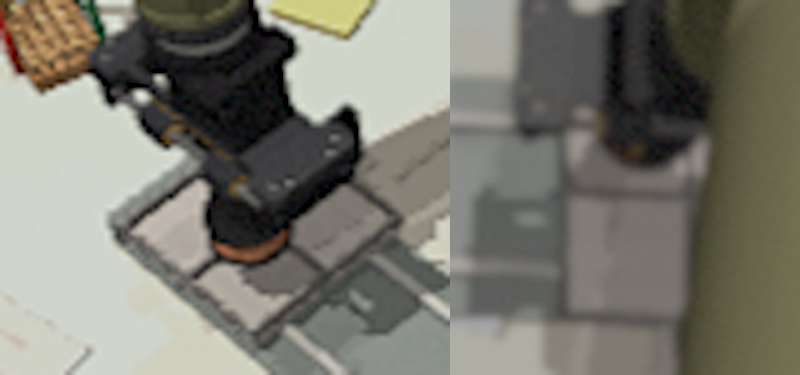

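Scene crop: the coil's underside is at about (252,240) with its lower rim at row 262. The tray corners are at (398,218), (258,338) and (115,222), and the tray is against the loading stop.

```bash
python3 - <<'E'
from h import *
b=ctrl.get_image('scene')
C=lambda x,y:(150+(x+.5)/5-.5,120+(y+.5)/5-.5)
c={n:ray(b,*C(*p),.042)[:2].round(4) for n,p in(('-x+y',(398,216)),('+x+y',(257,333)),('+x-y',(115,220)))};print(c)
print('centre',(c['-x+y']+c['+x-y'])/2)
ps=[.589,-.2474,.088]
q=[(proj(b,np.array(ps)+[.031*np.cos(a),.031*np.sin(a),0])-[149.5,119.5])*5 for a in np.linspace(0,6.28,60)]
q=np.array(q);print('pred underside ellipse',q.min(0),q.max(0))
E
```

```text
{'-x+y': array([ 0.4836, -0.2052]), '+x+y': array([ 0.6271, -0.2078]), '+x-y': array([ 0.6237, -0.3647])}
centre [ 0.55365 -0.28495]
pred underside ellipse [204.66356548 200.06310713] [291.71664595 268.04927631]
```

jog_arm(
  moves=[0.006,0.003,0.03,0,0,0,-1,0.006,0.003,0.06,0,0,0,-1,0.006,0.003,0.09,0,0,0,-1,0.006,0.003,0.12,0,0,0,-1,0.006,0.003,0.14,0,0,0,-1,0.006,0.003,0.16,0,0,0,-1,0.006,0.003,0.175,0,0,0,-1,0.006,0.003,0.178,0,0,0,-1],
)

```text
time: 24.85
position: [0.5913, -0.2492, 0.0309]
tool_rot: [-3.141, 0.066, 0.001]
ft_force: [-0.3, -0.7, -1.3]
grip_width: 0.332
grip_force: 30.0
```

jog_arm(
  moves=[0,0,0.003,0,0,0,-1,0,0,0.006,0,0,0,-1,0,0,0.009,0,0,0,-1,0,0,0.012,0,0,0,-1,0,0,0.012,0,0,0,-1,0,0,0.012,0,0,0,-1,0,0,0.012,0,0,0,-1,0,0,0.012,0,0,0,-1],
)

```text
time: 25.85
position: [0.5915, -0.2492, 0.028]
tool_rot: [3.141, -0.066, 0.0]
ft_force: [-3.4, 1.1, 4.7]
grip_width: 0.333
grip_force: 30.0
```

jog_arm(
  moves=[0,0,-0.003,0,0,0,0.2,0,0,-0.003,0,0,0,0.2,0,0,-0.003,0,0,0,0.2,0,0,-0.05,0,0,0,0.2,0,0,-0.15,0,0,0,0.2,0,0,-0.28,0,0,0,0.2,-0.05,-0.12,-0.32,0,0,0,0.2,-0.1,-0.28,-0.32,0,0,0,0.2],
)

```text
time: 26.85
position: [0.5662, -0.1647, 0.1264]
tool_rot: [3.139, -0.071, 0.007]
ft_force: [1.0, 1.0, -0.4]
grip_width: 0.599
grip_force: 0.0
```

jog_arm(
  moves=[-0.05,-0.16,0,0,0,0,0.2,-0.1,-0.32,0,0,0,0,0.2,-0.15,-0.48,0,0,0,0,0.2,-0.2,-0.64,0,0,0,0,0.2,-0.25,-0.78,0,0,0,0,0.2,-0.28,-0.88,0,0,0,0,0.2,-0.28,-0.9,0,0,0,0,0.2,-0.28,-0.9,0,0,0,0,0.2],
)

```text
time: 27.85
position: [0.4931, 0.1087, 0.1242]
tool_rot: [3.14, -0.066, 0.002]
ft_force: [0.0, 0.0, -0.4]
grip_width: 0.603
grip_force: 0.0
```

```bash
python3 - <<'E'
from h import *
to(.472,.107,.0100,-.045)
E
```

```text
t 27.85 pos [0.4931 0.1087 0.1242] yaw -0.0422 F [ 0.   0.  -0.4] w 0.603 gf 0.0
shift [-0.07   0.008  0.381] turn [ 0.001 -0.001  0.003]
```

jog_arm(
  moves=[-0.07,0.008,0.05,0,0,0,0.2,-0.07,0.008,0.12,0,0,0,0.2,-0.07,0.008,0.2,0,0,0,0.2,-0.07,0.008,0.28,0,0,0,0.2,-0.07,0.008,0.34,0,0,0,0.2,-0.07,0.008,0.37,0,0,0,0.2,-0.07,0.008,0.381,0,0,0,0.2,-0.07,0.008,0.381,0,0,0,-1],
  newtons=30,
)

```text
time: 28.85
position: [0.4718, 0.1078, 0.0097]
tool_rot: [3.141, -0.066, 0.001]
ft_force: [-0.0, 0.2, 0.3]
grip_width: 0.548
grip_force: 0.0
```

jog_arm(
  moves=[0,0,0,0,0,0,-1,0,0,0,0,0,0,-1,0,0,0,0,0,0,-1,0,0,0,0,0,0,-1,0,0,0,0,0,0,-1,0,0,0,0,0,0,-1,0,0,0,0,0,0,-1,0,0,-0.01,0,0,0,-1],
)

```text
time: 29.85
position: [0.4708, 0.1079, 0.0119]
tool_rot: [-3.141, 0.066, 0.002]
ft_force: [0.0, -0.1, -1.1]
grip_width: 0.34
grip_force: 30.0
```

jog_arm(
  moves=[0,0,-0.04,0,0,0,-1,0,0,-0.09,0,0,0,-1,0,0,-0.14,0,0,0,-1,0,0,-0.19,0,0,0,-1,0,0,-0.24,0,0,0,-1,0,0,-0.29,0,0,0,-1,0,0,-0.34,0,0,0,-1,0.03,0.06,-0.37,0,0,0,-1],
)

```text
time: 30.85
position: [0.4797, 0.0909, 0.1248]
tool_rot: [-3.141, 0.061, -0.002]
ft_force: [-0.0, -0.2, -1.4]
grip_width: 0.34
grip_force: 30.0
```

jog_arm(
  moves=[0.04,0.1,0,0,0,0,-1,0.08,0.22,0,0,0,0,-1,0.12,0.35,0,0,0,0,-1,0.16,0.48,0,0,0,0,-1,0.2,0.61,0,0,0,0,-1,0.24,0.74,0,0,0,0,-1,0.28,0.87,0,0,0,0,-1,0.32,1.0,0,0,0,0,-1],
)

```text
time: 31.85
position: [0.5631, -0.2157, 0.1237]
tool_rot: [-3.141, 0.066, 0.0]
ft_force: [0.6, 0.2, -0.5]
grip_width: 0.338
grip_force: 30.0
```

```bash
python3 - <<'E'
from h import *
to(.587,-.322,.0277,-.045)
E
```

```text
t 31.85 pos [ 0.5631 -0.2157  0.1237] yaw -0.0422 F [ 0.6  0.2 -0.5] w 0.338 gf 30.0
shift [0.094 0.351 0.32 ] turn [-0.     0.     0.003]
```

jog_arm(
  moves=[0.04,0.12,0,0,0,0,-1,0.08,0.24,0,0,0,0,-1,0.094,0.32,0,0,0,0,-1,0.094,0.346,0,0,0,0,-1,0.094,0.346,0.03,0,0,0,-1,0.094,0.346,0.08,0,0,0,-1,0.094,0.346,0.12,0,0,0,-1,0.094,0.346,0.12,0,0,0,-1],
)

```text
time: 32.85
position: [0.5856, -0.318, 0.0854]
tool_rot: [-3.139, 0.064, 0.005]
ft_force: [-0.5, 0.4, -2.3]
grip_width: 0.341
grip_force: 30.0
```

```bash
python3 - <<'E'
from h import *
to(.587,-.322,.0277,-.045)
E
```

```text
t 32.85 pos [ 0.5856 -0.318   0.0854] yaw -0.0411 F [-0.5  0.4 -2.3] w 0.341 gf 30.0
shift [0.006 0.014 0.192] turn [-0.001  0.003  0.004]
```

jog_arm(
  moves=[0.005,0.012,0.03,0,0,0,-1,0.005,0.012,0.06,0,0,0,-1,0.005,0.012,0.09,0,0,0,-1,0.005,0.012,0.12,0,0,0,-1,0.005,0.012,0.15,0,0,0,-1,0.005,0.012,0.175,0,0,0,-1,0.005,0.012,0.188,0,0,0,-1,0.005,0.012,0.192,0,0,0,-1],
)

```text
time: 33.85
position: [0.588, -0.3229, 0.0296]
tool_rot: [-3.141, 0.066, 0.0]
ft_force: [-0.6, -1.3, -1.5]
grip_width: 0.336
grip_force: 30.0
```

jog_arm(
  moves=[0,0,0.002,0,0,0,-1,0,0,0.004,0,0,0,-1,0,0,0.004,0,0,0,-1,0,0,0.004,0,0,0,-1,0,0,0.004,0,0,0,-1,0,0,0.004,0,0,0,-1,0,0,0.004,0,0,0,-1,0,0,0.004,0,0,0,-1],
)

```text
time: 34.85
position: [0.588, -0.323, 0.0286]
tool_rot: [3.141, -0.066, -0.0]
ft_force: [0.5, 0.6, -0.6]
grip_width: 0.341
grip_force: 30.0
```

jog_arm(
  moves=[0,0,0.002,0,0,0,0.2,0,0,0.002,0,0,0,0.2,0,0,0.002,0,0,0,0.2,0,0,-0.05,0,0,0,0.2,0,0,-0.15,0,0,0,0.2,0,0,-0.28,0,0,0,0.2,-0.05,-0.12,-0.32,0,0,0,0.2,-0.1,-0.28,-0.32,0,0,0,0.2],
)

```text
time: 35.85
position: [0.5627, -0.2386, 0.1276]
tool_rot: [3.138, -0.07, 0.007]
ft_force: [1.0, 0.6, -0.5]
grip_width: 0.599
grip_force: 0.0
```

jog_arm(
  moves=[-0.05,-0.16,0,0,0,0,0.2,-0.1,-0.32,0,0,0,0,0.2,-0.15,-0.48,0,0,0,0,0.2,-0.2,-0.64,0,0,0,0,0.2,-0.25,-0.78,0,0,0,0,0.2,-0.28,-0.9,0,0,0,0,0.2,-0.28,-1.0,0,0,0,0,0.2,-0.28,-1.0,0,0,0,0,0.2],
)

```text
time: 36.85
position: [0.4907, 0.0686, 0.1261]
tool_rot: [-3.141, 0.058, -0.004]
ft_force: [0.2, -0.6, -0.2]
grip_width: 0.602
grip_force: 0.0
```

```bash
python3 - <<'E'
from h import *
to(.458,.180,.0100,-.045)
t=ctrl.get_image('top');b=ctrl.get_image('scene')
A=bright(crop(t,290,150,115,90,4));B=bright(crop(t,150,170,100,90,4))[:, :340]
cv2.imwrite('pics/c7.png',np.hstack([B,A]))
E
```

```text
t 36.85 pos [0.4907 0.0686 0.1261] yaw -0.0368 F [ 0.2 -0.6 -0.2] w 0.602 gf 0.0
shift [-0.123 -0.367  0.387] turn [-0.    -0.002  0.008]
```

View pics/c7.png

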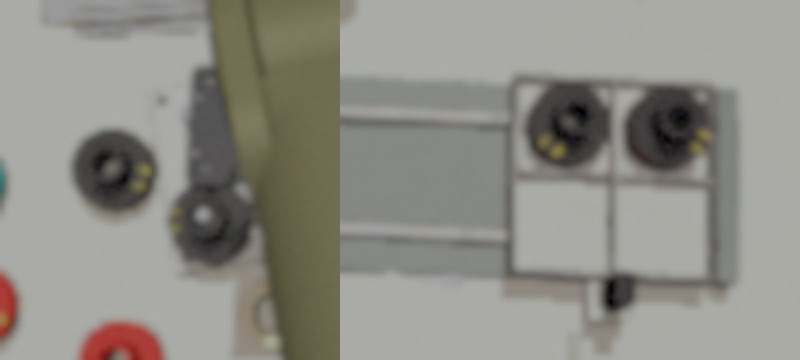

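Two coils are seated in the +x pockets. coil_e has been knocked and is now at crop (114,170). I'll continue with the last post coil and work out coil_e's new position.

jog_arm(
  moves=[-0.04,-0.12,0,0,0,0.004,0.2,-0.08,-0.26,0.02,0,0,0.008,0.2,-0.123,-0.367,0.1,0,0,0.008,0.2,-0.123,-0.367,0.2,0,0,0.008,0.2,-0.123,-0.367,0.3,0,0,0.008,0.2,-0.123,-0.367,0.36,0,0,0.008,0.2,-0.123,-0.367,0.387,0,0,0.008,0.2,-0.123,-0.367,0.387,0,0,0.008,0.2],
)

```text
time: 37.95
position: [0.4584, 0.1768, 0.0085]
tool_rot: [3.141, -0.08, -0.0]
ft_force: [-0.4, -0.1, -0.1]
grip_width: 0.599
grip_force: 0.0
```

jog_arm(
  moves=[0,0,0,0,0,0,-1,0,0,0,0,0,0,-1,0,0,0,0,0,0,-1,0,0,0,0,0,0,-1,0,0,0,0,0,0,-1,0,0,0,0,0,0,-1,0,0,0,0,0,0,-1,0,0,-0.01,0,0,0,-1],
  newtons=30,
)

```text
time: 38.95
position: [0.4574, 0.1767, 0.0109]
tool_rot: [3.14, -0.079, -0.002]
ft_force: [-0.0, -0.1, -2.0]
grip_width: 0.323
grip_force: 30.0
```

```bash
python3 - <<'E'
from h import *
d=ctrl.get_image('top')
C=lambda x,y:(150+(x+.5)/4-.5,170+(y+.5)/4-.5)
print('e',ray(d,*C(112,168),.054),ray(d,*C(114.5,171),.026))
E
```

```text
e [0.49488096 0.24845388 0.054     ] [0.49632701 0.25152377 0.026     ]
```

jog_arm(
  moves=[0,0,-0.04,0,0,0,-1,0,0,-0.09,0,0,0,-1,0,0,-0.14,0,0,0,-1,0,0,-0.19,0,0,0,-1,0,0,-0.24,0,0,0,-1,0,0,-0.29,0,0,0,-1,0,0,-0.34,0,0,0,-1,0,0.06,-0.38,0,0,0,-1],
)

```text
time: 40.0
position: [0.4572, 0.1605, 0.1267]
tool_rot: [-3.14, 0.075, -0.001]
ft_force: [0.7, -0.0, -2.1]
grip_width: 0.326
grip_force: 30.0
```

jog_arm(
  moves=[0.04,0.1,0,0,0,0,-1,0.08,0.22,0,0,0,0,-1,0.1,0.35,0,0,0,0,-1,0.12,0.48,0,0,0,0,-1,0.14,0.61,0,0,0,0,-1,0.16,0.74,0,0,0,0,-1,0.18,0.87,0,0,0,0,-1,0.2,1.0,0,0,0,0,-1],
)

```text
time: 41.0
position: [0.502, -0.1448, 0.126]
tool_rot: [-3.141, 0.079, -0.0]
ft_force: [-0.4, 0.5, -0.8]
grip_width: 0.327
grip_force: 30.0
```

```bash
python3 - <<'E'
from h import *
to(.518,-.246,.0265,-.045)
E
```

```text
t 41.0 pos [ 0.502  -0.1448  0.126 ] yaw -0.0505 F [-0.4  0.5 -0.8] w 0.327 gf 30.0
shift [0.07  0.334 0.332] turn [-0.    -0.    -0.005]
```

jog_arm(
  moves=[0.035,0.12,0,0,0,0,-1,0.07,0.24,0,0,0,0,-1,0.07,0.31,0,0,0,0,-1,0.07,0.333,0,0,0,0,-1,0.07,0.333,0.03,0,0,0,-1,0.07,0.333,0.08,0,0,0,-1,0.07,0.333,0.12,0,0,0,-1,0.07,0.333,0.12,0,0,0,-1],
)

```text
time: 42.0
position: [0.5168, -0.2432, 0.0877]
tool_rot: [-3.139, 0.078, 0.005]
ft_force: [0.2, -0.8, -1.5]
grip_width: 0.328
grip_force: 30.0
```

```bash
python3 - <<'E'
from h import *
to(.518,-.246,.0265,-.045)
E
```

```text
t 42.0 pos [ 0.5168 -0.2432  0.0877] yaw -0.0494 F [ 0.2 -0.8 -1.5] w 0.328 gf 30.0
shift [0.005 0.009 0.204] turn [-0.001  0.003 -0.004]
```

jog_arm(
  moves=[0.003,0.007,0.03,0,0,0,-1,0.003,0.007,0.06,0,0,0,-1,0.003,0.007,0.09,0,0,0,-1,0.003,0.007,0.12,0,0,0,-1,0.003,0.007,0.15,0,0,0,-1,0.003,0.007,0.175,0,0,0,-1,0.003,0.007,0.194,0,0,0,-1,0.003,0.007,0.2,0,0,0,-1],
)

```text
time: 43.0
position: [0.5185, -0.2464, 0.029]
tool_rot: [-3.14, 0.079, 0.001]
ft_force: [-0.6, 0.3, -1.9]
grip_width: 0.33
grip_force: 30.0
```

jog_arm(
  moves=[0,0,0.002,0,0,0,-1,0,0,0.004,0,0,0,-1,0,0,0.007,0,0,0,-1,0,0,0.008,0,0,0,-1,0,0,0.008,0,0,0,-1,0,0,0.008,0,0,0,-1,0,0,0.008,0,0,0,-1,0,0,0.008,0,0,0,-1],
)

```text
time: 44.0
position: [0.5187, -0.2465, 0.0271]
tool_rot: [3.14, -0.079, 0.0]
ft_force: [-0.1, -0.1, -2.4]
grip_width: 0.331
grip_force: 30.0
```

jog_arm(
  moves=[0,0,0.002,0,0,0,0.2,0,0,0.002,0,0,0,0.2,0,0,0.002,0,0,0,0.2,0,0,-0.05,0,0,0,0.2,0,0,-0.15,0,0,0,0.2,0,0,-0.28,0,0,0,0.2,0,-0.14,-0.32,0,0,0,0.2,0,-0.3,-0.32,0,0,0,0.2],
)

```text
time: 45.0
position: [0.5248, -0.1568, 0.1261]
tool_rot: [3.139, -0.083, 0.007]
ft_force: [0.2, -0.0, 0.4]
grip_width: 0.601
grip_force: 0.0
```

jog_arm(
  moves=[0,-0.16,0,0,0,0,0.2,0,-0.32,0,0,0,0,0.2,0,-0.48,0,0,0,0,0.2,0,-0.64,0,0,0,0,0.2,0,-0.78,0,0,0,0,0.2,0,-0.9,0,0,0,0,0.2,0,-1.0,0,0,0,0,0.2,0,-1.0,0,0,0,0,0.2],
)

```text
time: 46.0
position: [0.5382, 0.1465, 0.1244]
tool_rot: [-3.139, 0.071, -0.002]
ft_force: [-0.4, -1.0, 0.3]
grip_width: 0.598
grip_force: 0.0
```

```bash
python3 - <<'E'
from h import *
to(.4955,.251,-.003,-.045)
t=ctrl.get_image('top')
B=bright(crop(t,140,180,90,70,6));A=bright(crop(t,345,150,65,70,4))
cv2.imwrite('pics/c8.png',np.hstack([B,cv2.copyMakeBorder(A,0,140,0,0,cv2.BORDER_CONSTANT)]))
E
```

```text
t 46.0 pos [0.5382 0.1465 0.1244] yaw -0.0453 F [-0.4 -1.   0.3] w 0.598 gf 0.0
shift [-0.159 -0.341  0.425] turn [-0.002 -0.001 -0.   ]
```

View pics/c8.png

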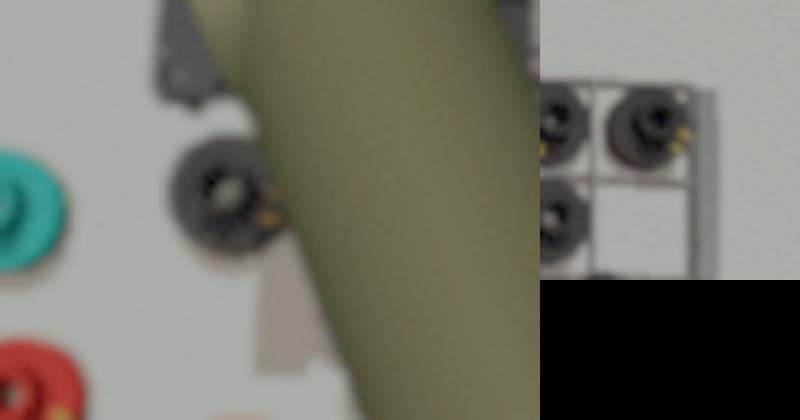

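coil_e's bore is still at crop (229,192), unchanged since the last measurement. I'll pick it up there.

jog_arm(
  moves=[-0.08,-0.15,0,0,0,0,0.2,-0.159,-0.3,0.02,0,0,0,0.2,-0.159,-0.341,0.1,0,0,0,0.2,-0.159,-0.341,0.2,0,0,0,0.2,-0.159,-0.341,0.3,0,0,0,0.2,-0.159,-0.341,0.38,0,0,0,0.2,-0.159,-0.341,0.425,0,0,0,0.2,-0.159,-0.341,0.425,0,0,0,0.2],
)

```text
time: 47.05
position: [0.4959, 0.2463, -0.0049]
tool_rot: [3.139, -0.081, -0.002]
ft_force: [-0.7, -0.3, 0.4]
grip_width: 0.601
grip_force: 0.0
```

jog_arm(
  moves=[0,0,0,0,0,0,-1,0,0,0,0,0,0,-1,0,0,0,0,0,0,-1,0,0,0,0,0,0,-1,0,0,0,0,0,0,-1,0,0,0,0,0,0,-1,0,0,0,0,0,0,-1,0,0,-0.01,0,0,0,-1],
  newtons=30,
)

```text
time: 48.05
position: [0.496, 0.2512, -0.0008]
tool_rot: [-3.136, 0.076, -0.002]
ft_force: [0.2, 6.5, -3.8]
grip_width: 0.343
grip_force: 30.1
```

jog_arm(
  moves=[0,0,-0.04,0,0,0,-1,0,0,-0.09,0,0,0,-1,0,0,-0.14,0,0,0,-1,0,0,-0.2,0,0,0,-1,0,0,-0.26,0,0,0,-1,0,0,-0.33,0,0,0,-1,0,0,-0.4,0,0,0,-1,0,0,-0.42,0,0,0,-1],
)

```text
time: 49.05
position: [0.4969, 0.248, 0.1266]
tool_rot: [-3.14, 0.08, -0.005]
ft_force: [0.2, -0.6, -0.6]
grip_width: 0.34
grip_force: 30.0
```

```bash
python3 - <<'E'
from h import *
to(.5145,-.3195,.0265,-.045)
E
```

```text
t 49.05 pos [0.4969 0.248  0.1266] yaw -0.0507 F [ 0.2 -0.6 -0.6] w 0.34 gf 30.0
shift [0.153 1.887 0.333] turn [-0.001 -0.003 -0.005]
```

jog_arm(
  moves=[0.02,0.08,0,0,0,0,-1,0.04,0.2,0,0,0,0,-1,0.06,0.33,0,0,0,0,-1,0.08,0.46,0,0,0,0,-1,0.1,0.59,0,0,0,0,-1,0.12,0.72,0,0,0,0,-1,0.14,0.85,0,0,0,0,-1,0.153,0.98,0,0,0,0,-1],
)

```text
time: 50.05
position: [0.5266, -0.0497, 0.1243]
tool_rot: [3.141, -0.079, -0.001]
ft_force: [0.6, 0.2, -1.4]
grip_width: 0.339
grip_force: 30.0
```

jog_arm(
  moves=[0,0.13,0,0,0,0,-1,0,0.26,0,0,0,0,-1,0,0.39,0,0,0,0,-1,0,0.52,0,0,0,0,-1,0,0.65,0,0,0,0,-1,0,0.78,0,0,0,0,-1,0,0.87,0,0,0,0,-1,0,0.9,0,0,0,0,-1],
)

```text
time: 51.05
position: [0.5121, -0.3199, 0.1239]
tool_rot: [-3.14, 0.084, 0.002]
ft_force: [-0.3, 0.3, -2.3]
grip_width: 0.338
grip_force: 30.0
```

jog_arm(
  moves=[0,0,0,0,0,0,-1,0,0,0.04,0,0,0,-1,0,0,0.08,0,0,0,-1,0,0,0.11,0,0,0,-1,0,0,0.12,0,0,0,-1,0,0,0.12,0,0,0,-1,0,0,0.12,0,0,0,-1,0,0,0.12,0,0,0,-1],
)

```text
time: 52.05
position: [0.5136, -0.3182, 0.089]
tool_rot: [3.14, -0.079, 0.001]
ft_force: [1.2, 0.2, -0.3]
grip_width: 0.34
grip_force: 30.0
```

```bash
python3 - <<'E'
from h import *
to(.5145,-.3195,.0265,-.045)
E
```

```text
t 52.05 pos [ 0.5136 -0.3182  0.089 ] yaw -0.0505 F [ 1.2  0.2 -0.3] w 0.34 gf 30.0
shift [0.003 0.004 0.208] turn [ 0.001 -0.001 -0.005]
```

jog_arm(
  moves=[0.003,0.004,0.03,0,0,0,-1,0.003,0.004,0.06,0,0,0,-1,0.003,0.004,0.09,0,0,0,-1,0.003,0.004,0.12,0,0,0,-1,0.003,0.004,0.15,0,0,0,-1,0.003,0.004,0.175,0,0,0,-1,0.003,0.004,0.194,0,0,0,-1,0.003,0.004,0.2,0,0,0,-1],
)

```text
time: 53.05
position: [0.5139, -0.3191, 0.0281]
tool_rot: [-3.14, 0.079, 0.001]
ft_force: [-0.7, 0.0, -1.6]
grip_width: 0.336
grip_force: 30.0
```

jog_arm(
  moves=[0,0,0.002,0,0,0,-1,0,0,0.004,0,0,0,-1,0,0,0.007,0,0,0,-1,0,0,0.01,0,0,0,-1,0,0,0.01,0,0,0,-1,0,0,0.01,0,0,0,-1,0,0,0.01,0,0,0,-1,0,0,0.01,0,0,0,-1],
)

```text
time: 54.05
position: [0.5144, -0.3194, 0.027]
tool_rot: [3.14, -0.079, 0.001]
ft_force: [-2.5, 1.9, 6.1]
grip_width: 0.337
grip_force: 30.0
```

jog_arm(
  moves=[0,0,-0.003,0,0,0,0.2,0,0,-0.003,0,0,0,0.2,0,0,-0.003,0,0,0,0.2,0,0,-0.05,0,0,0,0.2,0,0,-0.15,0,0,0,0.2,0,0,-0.27,0,0,0,0.2,-0.05,0,-0.32,0,0,0,0.2,-0.1,-0.05,-0.32,0,0,0,0.2],
)

```text
time: 55.05
position: [0.4857, -0.3046, 0.1244]
tool_rot: [3.137, -0.082, 0.006]
ft_force: [1.0, 0.3, 0.2]
grip_width: 0.6
grip_force: 0.0
```

```bash
python3 - <<'E'
from h import *
to(.4637,-.2805,.018,-.045)
t=ctrl.get_image('scene')
cv2.imwrite('pics/c9.png',bright(crop(t,150,110,100,80,7)))
E
```

```text
t 55.05 pos [ 0.4857 -0.3046  0.1244] yaw -0.0524 F [1.  0.3 0.2] w 0.6 gf 0.0
shift [-0.079 -0.077  0.354] turn [ 0.003 -0.004 -0.007]
```

View pics/c9.png

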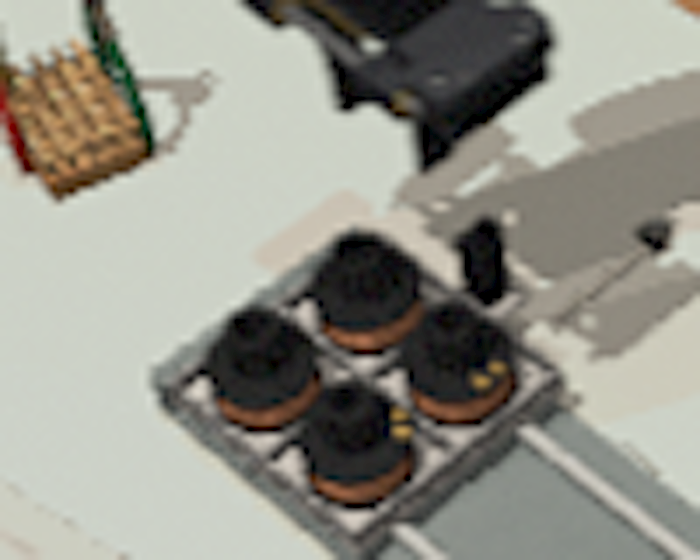

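All four coils stand flat in the pockets and the tray is still at the loading stop. Next I'll grip the handle at about (483,262) in this crop.

jog_arm(
  moves=[-0.079,-0.075,0,0,0,0,0.2,-0.079,-0.075,0.08,0,0,0,0.2,-0.079,-0.075,0.16,0,0,0,0.2,-0.079,-0.075,0.24,0,0,0,0.2,-0.079,-0.075,0.31,0,0,0,0.2,-0.079,-0.075,0.35,0,0,0,0.2,-0.079,-0.075,0.35,0,0,0,0.2,-0.079,-0.075,0.35,0,0,0,-1],
  newtons=20,
)

```text
time: 56.1
position: [0.4632, -0.2795, 0.0175]
tool_rot: [3.14, -0.079, 0.002]
ft_force: [0.3, -0.5, -0.2]
grip_width: 0.551
grip_force: 0.0
```

jog_arm(
  moves=[0,0,0,0,0,0,-1,0,0,0,0,0,0,-1,0,0,0,0,0,0,-1,0,0,0,0,0,0,-1,0,0,0,0,0,0,-1,0,0,0,0,0,0,-1,0,0,0,0,0,0,-1,0,0,0,0,0,0,-1],
)

```text
time: 57.1
position: [0.4624, -0.2793, 0.0167]
tool_rot: [3.14, -0.079, 0.0]
ft_force: [-0.4, -0.8, 2.4]
grip_width: 0.183
grip_force: 20.0
```

```bash
python3 - <<'E'
from h import *
s=ctrl.get_state()['position']
to(s[0]+.15*.043,s[1]+.15,s[2],-.045)
E
```

```text
t 57.1 pos [ 0.4624 -0.2793  0.0167] yaw -0.0505 F [-0.4 -0.8  2.4] w 0.183 gf 20.0
shift [-0.004 -0.5   -0.   ] turn [ 0.    -0.    -0.005]
```

jog_arm(
  moves=[0,-0.005,0,0,0,0,-1,0,-0.02,0,0,0,0,-1,0,-0.045,0,0,0,0,-1,0,-0.075,0,0,0,0,-1,0,-0.11,0,0,0,0,-1,-0.001,-0.145,0,0,0,0,-1,-0.001,-0.18,0,0,0,0,-1,-0.001,-0.215,0,0,0,0,-1],
)

```text
time: 58.1
position: [0.4651, -0.2138, 0.0167]
tool_rot: [3.14, -0.079, -0.001]
ft_force: [-1.9, -2.5, 6.0]
grip_width: 0.185
grip_force: 20.0
```

jog_arm(
  moves=[0,-0.035,0,0,0,0,-1,0,-0.07,0,0,0,0,-1,0,-0.105,0,0,0,0,-1,0,-0.14,0,0,0,0,-1,-0.001,-0.175,0,0,0,0,-1,-0.001,-0.205,0,0,0,0,-1,-0.002,-0.225,0,0,0,0,-1,-0.002,-0.235,0,0,0,0,-1],
)

```text
time: 59.1
position: [0.468, -0.1429, 0.0167]
tool_rot: [-3.14, 0.077, 0.001]
ft_force: [-2.6, -2.0, 6.3]
grip_width: 0.182
grip_force: 20.0
```

jog_arm(
  moves=[0,-0.008,0,0,0,0,-1,0,-0.016,0,0,0,0,-1,0,-0.024,0,0,0,0,-1,0,-0.032,0,0,0,0,-1,0,-0.04,0,0,0,0,-1,0,-0.048,0,0,0,0,-1,0,-0.055,0,0,0,0,-1,0,-0.06,0,0,0,0,-1],
)

```text
time: 60.1
position: [0.4685, -0.1305, 0.0167]
tool_rot: [3.135, -0.082, -0.0]
ft_force: [-2.5, -15.0, 3.5]
grip_width: 0.182
grip_force: 20.1
```

jog_arm(
  moves=[0,0.008,0,0,0,0,-1,0,0.008,0,0,0,0,-0.5,0,0.008,0,0,0,0,0,0,0.008,0,0,0,0,0.2,0,0.008,-0.1,0,0,0,0.2,0,0.008,-0.25,0,0,0,0.2,0,0.008,-0.4,0,0,0,0.2,0,0.008,-0.45,0,0,0,0.2],
)

```text
time: 61.1
position: [0.4708, -0.1281, 0.1542]
tool_rot: [3.14, -0.078, 0.007]
ft_force: [0.5, -0.5, 0.0]
grip_width: 0.595
grip_force: 0.0
```

jog_arm(
  moves=[0,-0.15,-0.05,0,0,0,0.2,0,-0.3,-0.1,0,0,0,0.2,0,-0.45,-0.1,0,0,0,0.2,0,-0.6,-0.1,0,0,0,0.2,0,-0.7,-0.1,0,0,0,0.2,0,-0.7,-0.1,0,0,0,0.2,0,-0.7,-0.1,0,0,0,0.2,0,-0.7,-0.1,0,0,0,0.2],
)

```text
time: 62.1
position: [0.4795, 0.0797, 0.181]
tool_rot: [3.14, -0.083, -0.001]
ft_force: [-0.3, -0.3, -0.5]
grip_width: 0.6
grip_force: 0.0
```

```bash
python3 - <<'E'
from h import *
to(.46,.1,.15)
t=ctrl.get_image('scene');u=ctrl.get_image('top')
A=bright(crop(t,155,120,110,100,4));B=bright(crop(u,260,150,85,100,4))
cv2.imwrite('pics/c10.png',np.hstack([A,B]))
E
```

```text
t 62.1 pos [0.4795 0.0797 0.181 ] yaw -0.0527 F [-0.3 -0.3 -0.5] w 0.6 gf 0.0
shift [-0.068 -0.064  0.104] turn [0.    0.001 0.   ]
```

View pics/c10.png

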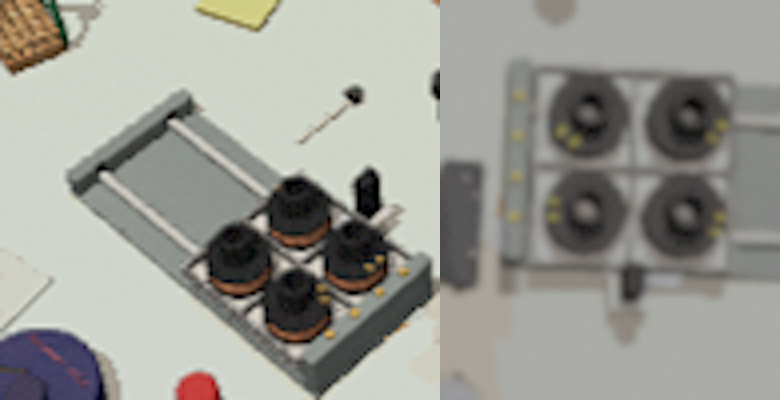

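The carriage is against the test block, with all four coils standing flat in their pockets. The arm is clear, so I'll hand the job in.

```bash
python3 -c "
from bench import ctrl
print(ctrl.close_job())"
```

```text
the job is handed in; nothing more can be done
None
```

I handed the job in at about 62 s: all four coils stand flat in their own pockets, the carriage is home against the test block, and the arm is clear; no verdict came back.

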